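# Lay out the colour-coded espresso tools

## Robot

A 6-joint arm with a two-finger parallel gripper is mounted at the origin on the work surface. World frame = base frame: x ahead of the robot, y to its left, z up, the work surface at z = 0. Lengths are in m, angles in rad, forces in N, time in s.
With the tool pointing down it reaches from about 0.375 to 0.975 m from the base axis. Payload 3.8 kg.
Tool frame: the origin (TCP) lies at the very end of the fingers, on their centre line; the grasp point (between the pads) lies 19 mm behind it; z points along the fingers, y is the line along which they close (so a half turn about z gives the same grasp; the last joint's range is limited). The gripper opens to 85 mm and grips with 20 to 120 N. Pads are 22 mm wide; open, the fingers measure 114 mm over their backs; the gripper's body (76 mm by 85 mm) begins 54 mm behind the grasp point. The pads swing forward as they close: fully open they stand 13 mm farther back than shut.
Start: joints at [-1.188, 0.264, 1.604, -0, 1.274, -0.037], TCP at [0.275, -0.616, 0.231] pointing down, gripper open.
Joint ranges: [-2.63, 2.63], [-0.94, 2.18], [0.31, 2.57], [-1.31, 4.45], [0, 2.66], [-2.55, 2.55]. Speed limits (rad/s): [2.57, 2.57, 3.14, 3.14, 3.14, 3.14].

## Interface

Orientations are given as a unit quaternion [x, y, z, w].
In Python, from plant import sensors, optics, finish_job gives the robot as it stands.
- The arm moves only by the tool apply_moves, never from a script. Its argument "commands" is text: rows parted by semicolons, each of 5 numbers parted by spaces: the shift along the tool's x, y, z in m, then the turn about the tool's z in rad, then the closure, from 0 (fully open) to 1 (shut). A call has 1 to 10 rows; each row is the pose to reach, as a shift and turn from the pose commanded when the call began, along the tool's axes at that moment; what a row does not reach only later rows make up. A row lasts 1/10 s, in which the tool goes at most 50 mm and 8.59 degrees, less where a joint would pass 70% of its speed; a pose out of reach is approached as far as the arm can. A call with a gripper value outside its range is refused whole. The fingers move at their own pace and stop on an object; "force" is the grip in N (left out, the last holds). Time passes only in rows, so rows that repeat a pose let the fingers close. It gives the time, the measured TCP pose, the force, the opening and the grip force at its end, in the units of the state.
- sensors.get_state(): the state, without advancing time (a new reading comes with each control period).
- optics.camera(name): name is "scene" or "top" or "wrist"; returns (picture, depth): 384x512x3 uint8, red, green, blue; 384x512 float32, m along the optical axis (not along the pixel's ray), 0 where there is no reading.
- optics.get_calibration(name): a dict with "fx", "fy", "cx", "cy" (pixels), "cam_to_world" (4x4, takes a point from camera to world coordinates); the wrist camera has in their place "T_tool_cam" (4x4, takes a point from camera to tool coordinates, whose origin is the TCP and whose axes are the flange's). Camera axes: x right, y down, z forward; pixel columns grow to the right and rows downward; lengths in m; the calibration is good to about 2 mm. A picture is of the moment at which its call begins: read the wrist's pose just before it. get_calibration takes no time and is no camera call.
- finish_job(): hands the job in; it is judged then, once.
The state is a dict: "t": time; "joint_pos": joint angles; "joint_vel": joint speeds; "tau": joint torques, N m; "tcp_pos": TCP position; "tcp_rot": TCP orientation; "wrist_force": force on the tool from outside, world axes, zero at the start; "moment": the same for the moment, N m; "grip_width": opening from 0.0 (shut) to 1.0 (fully open); "gripper_force": force on a finger pad.
Only numpy, scipy, OpenCV 4.12 (cv2) and the standard library are available. Lean on these libraries where they do the work, as an engineer would, in place of code of your own. Each camera call takes 0.05 s, during which the arm holds its last target. There are 200 camera calls.

## Task

The washed espresso tools were piled up anyhow: two dosing rings, each with a tamper standing in it. Take them apart and lay out both sets by colour: stand each tamper upright in the middle of the round rest pad with the border of its colour, and put each ring over the basket of the portafilter with the handle of its colour, fully down and level. Set things down rather than dropping them, and leave the milk jug and the bean jar where they are.

Things in the scene. Friction and masses are not known exactly. Their poses are not given: they have to be found in the camera images.
- orange_tamper: Coffee tamper, orange knob, loose, 0.3 kg, stands in a ring at the start. Round steel foot 52 mm across, 13 mm high; neck 18 mm across; orange knob 34 mm across, straight from 44 to 60 mm above the underside (grip here); total height 66 mm. Round: yaw means nothing. Origin: centre of the underside; z up.
- orange_ring: Orange dosing ring, loose, 0.12 kg, flat on the bench, a tamper in it. Tube 68 mm outside, 61 mm inside, 34 mm high, open at both ends; inner ledge (42 mm hole) 14 to 18 mm above the underside carries the tamper's foot, and rests on a portafilter's rim once placed. Grip across the outside. Yaw means nothing. Origin: centre of the underside; z up.
- orange_portafilter: Portafilter with orange handle, fixed in a wooden stand. Round steel basket 52 mm across, open, bevelled rim 75 mm above the bench. Handle 25 mm thick, top at 59 mm, to 158 mm out along +x. A ring goes over the rim with 4.5 mm play all round; fully down, its underside is 61 mm above the bench. Origin: on the basket's axis at bench height; z up.
- orange_pad: Round tamper rest, fixed on the bench: black rubber disc bordered in orange, 84 mm across over all, 8 mm thick, flat on top. Origin: centre of the underside at bench height; z up.
- blue_tamper: Coffee tamper, blue knob, loose, 0.3 kg, stands in a ring at the start. Round steel foot 52 mm across, 13 mm high; neck 18 mm across; blue knob 34 mm across, straight from 44 to 60 mm above the underside (grip here); total height 66 mm. Round: yaw means nothing. Origin: centre of the underside; z up.
- blue_ring: Blue dosing ring, loose, 0.12 kg, flat on the bench, a tamper in it. Tube 68 mm outside, 61 mm inside, 34 mm high, open at both ends; inner ledge (42 mm hole) 14 to 18 mm above the underside carries the tamper's foot, and rests on a portafilter's rim once placed. Grip across the outside. Yaw means nothing. Origin: centre of the underside; z up.
- blue_portafilter: Portafilter with blue handle, fixed in a wooden stand. Round steel basket 52 mm across, open, bevelled rim 75 mm above the bench. Handle 25 mm thick, top at 59 mm, to 158 mm out along +x. A ring goes over the rim with 4.5 mm play all round; fully down, its underside is 61 mm above the bench. Origin: on the basket's axis at bench height; z up.
- blue_pad: Round tamper rest, fixed on the bench: black rubber disc bordered in blue, 84 mm across over all, 8 mm thick, flat on top. Origin: centre of the underside at bench height; z up.
- milk_jug: Steel milk jug, loose bystander, 92 mm across, 100 mm high, handle along its +x. Origin: centre of the underside.
- bean_jar: Closed amber jar of beans, loose bystander, 90 mm across, 115 mm high. Origin: centre of the underside.
There are look-alikes about, which are no part of the job. What is shaped like the orange_tamper but green or yellow is not meant.

How it is judged:
By the outcome, as a careful person would: the job done as asked, in the order asked, and still so for the second after the job is handed in, with the robot touching nothing.
It also fails if it takes over 122 s, if anything falls off the work surface, if the arm or the gripper's body presses on something with over 40 N, if the wrist force passes 120 N, or if a joint passes its speed limit or range.

## Working session

There is one attempt and no reset: what is moved stays moved. The work goes in short steps, Python scripts to look and compute and a tool call to move; the robot and the scene stay as the last step left them, time stands still between calls to the robot, and variables do not carry over. Pictures are saved under pics/ and viewed, at most 14 in all, crops included, and the job is handed in when it is done.

Besides the shell and the picture viewer there is one more tool, called after "Call:" by a JSON object that holds its "op" and its "data". apply_moves: Moves the arm, as the interface text tells. Its arguments: {"type":"object","properties":{"commands":{"type":"string"},"force":{"type":"number"}},"required":["commands"]}

```bash
ls; mkdir -p pics
python3 - <<'E'
from plant import sensors, optics
import cv2,numpy as np
print(sensors.get_state())
for n in("top","scene"):
    p,d=optics.camera(n); cv2.imwrite(f"pics/{n}0.png",p[:,:,::-1]); np.savez(f"{n}0.npz",p=p,d=d)
for n in("top","scene","wrist"): print(n,optics.get_calibration(n))
E
```

```text
pics
{'t': 0.0, 'joint_pos': array([-1.18787905e+00,  2.64783512e-01,  1.60538875e+00, -3.65823615e-06,
        1.27367826e+00, -3.69332551e-02]), 'joint_vel': array([ 0.00019823, -0.00108803,  0.00035492,  0.00023207, -0.00156725,
        0.00027076]), 'tau': array([-1.69805582e-03, -5.15121567e+01, -3.67311358e+01,  4.99153828e-05,
        1.30019942e-02,  2.02878158e-05]), 'tcp_pos': array([ 0.27484932, -0.61570742,  0.22993359]), 'tcp_rot': array([ 9.78045756e-01,  2.08387199e-01, -1.96045784e-04, -1.11178033e-03]), 'wrist_force': array([ 0.78458684,  0.00341511, -0.72127257]), 'moment': array([-0.00952068,  0.00919839,  0.01883238]), 'gripper_force': 0.0, 'grip_width': 0.9999653850881}
top {'fx': 459.8755250499139, 'fy': 459.8755250499139, 'cx': 250.48280735623953, 'cy': 198.81675926472406, 'cam_to_world': array([[-2.43060177e-02, -9.94997193e-01,  9.69009930e-02,
         3.59851598e-01],
       [-9.99622769e-01,  2.54295022e-02,  1.03758954e-02,
         8.63665761e-04],
       [-1.27881308e-02, -9.66122423e-02, -9.95239940e-01,
         1.34965119e+00],
       [ 0.00000000e+0
[... 200 characters left out ...]
 0.46336492,  0.68297071, -0.5646627 ,  1.01220413],
       [ 0.88613828, -0.351924  ,  0.30151027, -0.26378096],
       [ 0.00720433, -0.64007851, -0.76827573,  0.72761486],
       [ 0.        ,  0.        ,  0.        ,  1.        ]])}
wrist {'fx': 293.1208322164308, 'fy': 293.1208322164308, 'cx': 252.203116829315, 'cy': 187.48120536607718, 'T_tool_cam': array([[ 7.99727770e-04, -9.63910962e-01, -2.66223625e-01,
         6.70879663e-02],
       [ 9.99999380e-01,  5.64714413e-04,  9.59317046e-04,
        -5.56831529e-04],
       [-7.74355898e-04, -2.66224228e-01,  9.63910816e-01,
        -1.42247876e-01],
       [ 0.00000000e+00,  0.00000000e+00,  0.00000000e+00,
         1.00000000e+00]])}
```

View pics/top0.png

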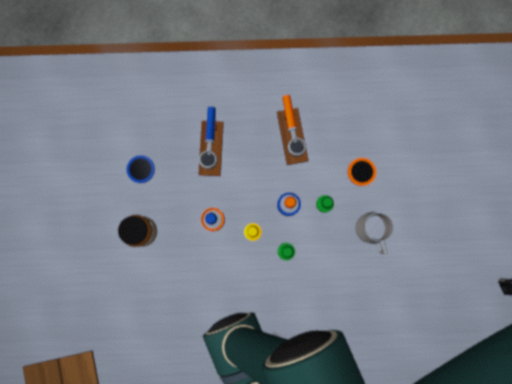

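View pics/scene0.png

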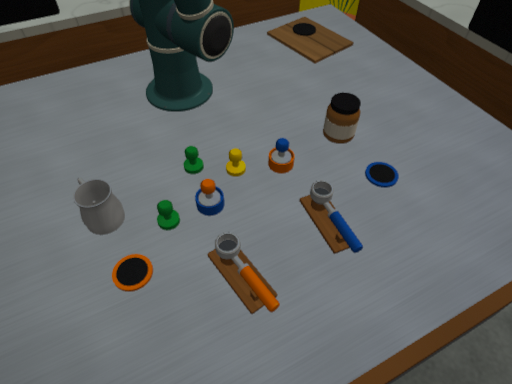

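The top view shows the orange ring with the blue tamper at (212,219) and the blue ring with the orange tamper at (289,204). The look-alikes are green at (325,204) and (286,251), and yellow at (253,232). The pads are blue at (140,169) and orange at (362,172). The portafilters are blue with its basket at (207,159) and orange at (297,147). I choose the two ring stacks, because only they have orange or blue knobs standing in rings.

```bash
cat > h.py <<'E'
import numpy as np,cv2
from plant import sensors,optics
from scipy.spatial.transform import Rotation as R
def cast(u,v,z,K,T):
    d=T[:3,:3]@np.array([(u-K['cx'])/K['fx'],(v-K['cy'])/K['fy'],1.]); o=T[:3,3]
    return (o+d*(z-o[2])/d[2])[:2]
def hsv(p): return cv2.cvtColor(p,cv2.COLOR_RGB2HSV)
RNG={'orange':((4,150,110),(17,255,255)),'blue':((100,130,60),(125,255,255))}
def blobs(p,col,minA=25):
    m=cv2.inRange(hsv(p),*map(np.array,RNG[col]))
    cs,_=cv2.findContours(m,cv2.RETR_EXTERNAL,cv2.CHAIN_APPROX_NONE)
    out=[]
    for c in cs:
        if cv2.contourArea(c)<minA: continue
        out.append((cv2.minEnclosingCircle(c),cv2.fitEllipse(cv2.convexHull(c)) if len(c)>5 else None,c))
    return out
def wrist():
    s=sensors.get_state(); p,d=optics.camera('wrist'); K=optics.get_calibration('wrist')
    T=np.eye(4);T[:3,:3]=R.from_quat(s['tcp_rot']).as_matrix();T[:3,3]=s['tcp_pos']
    return s,p,d,K,T@K['T_tool_cam']
def totool(dw,s): return R.from_quat(s['tcp_rot']).as_matrix().T@np.array(dw)
E
python3 - <<'E'
from h import *
f={n:np.load(n+'0.npz') for n in('top','scene')}
for n in f:
    K=optics.get_calibration(n);T=K['cam_to_world'];p=f[n]['p']
    for c in RNG:
        for (cc,r),e,ct in blobs(p,c):
            ex=e[0];print(n,c,np.round(ex,1),np.round(e[1],1),{z:np.round(cast(*ex,z,K,T),3).tolist() for z in(0.,.008,.034,.084)})
K=optics.get_calibration('top');T=K['cam_to_world']
g=cv2.cvtColor(f['top']['p'],cv2.COLOR_RGB2GRAY)
for n,u,v,z in[('bpf',207,159,.075),('opf',297,147,.075),('g1',325,204,.066),('y',253,232,.066),('g2',286,251,.066),('jar',133,230,.115),('jug',372,227,.1)]: print(n,np.round(cast(u,v,z,K,T),3))
p=f['top']['p'][:,:,::-1]
cv2.imwrite('pics/crop0.png',cv2.resize(p[85:265,110:400],None,fx=2.75,fy=2.75,interpolation=cv2.INTER_CUBIC))
E
```

```text
top orange [ 73.4 370.1] [21.5 30.4] {0.0: [0.012, 0.533], 0.008: [0.014, 0.53], 0.034: [0.021, 0.52], 0.084: [0.034, 0.5]}
top orange [ 89.3 366.2] [11.7 33.5] {0.0: [0.022, 0.488], 0.008: [0.024, 0.485], 0.034: [0.031, 0.475], 0.084: [0.043, 0.457]}
top orange [212.4 219. ] [22.1 22.4] {0.0: [0.435, 0.128], 0.008: [0.434, 0.127], 0.034: [0.433, 0.125], 0.084: [0.43, 0.12]}
top orange [289.9 201.9] [10.3 11. ] {0.0: [0.479, -0.101], 0.008: [0.478, -0.1], 0.034: [0.476, -0.098], 0.084: [0.472, -0.094]}
top orange [361.5 171.4] [27.1 27.9] {0.0: [0.564, -0.315], 0.008: [0.563, -0.313], 0.034: [0.559, -0.307], 0.084: [0.552, -0.295]}
top orange [216.1 142.9] [ 7.  22.2] {0.0: [0.662, 0.113], 0.008: [0.66, 0.113], 0.034: [0.654, 0.111], 0.084: [0.643, 0.106]}
top orange [290.8 118.4] [15.7 48.5] {0.0: [0.73, -0.112], 0.008: [0.728, -0.111], 0.034: [0.721, -0.109], 0.084: [0.707, -0.105]}
top blue [210.6 218.2] [10.2 10.6] {0.0: [0.437, 0.133], 0.008: [0.437, 0.133], 0.034: [0.435, 0.13], 0.084: [0.432, 0.125]}
top blue [288.5 203.8] [22.4 23.3] {0.0: [0.474, -0.097], 0.008: [0.473, -0.0
[... 776 characters left out ...]
3, 0.139], 0.034: [0.444, 0.124], 0.084: [0.485, 0.096]}
scene blue [345.7 231.3] [17.3 47.9] {0.0: [0.691, 0.152], 0.008: [0.694, 0.147], 0.034: [0.706, 0.132], 0.084: [0.728, 0.104]}
scene blue [209.5 199.6] [29.  30.2] {0.0: [0.46, -0.091], 0.008: [0.467, -0.093], 0.034: [0.486, -0.099], 0.084: [0.524, -0.111]}
scene blue [381.3 173.9] [23.8 33.2] {0.0: [0.588, 0.343], 0.008: [0.593, 0.336], 0.034: [0.608, 0.315], 0.084: [0.637, 0.273]}
scene blue [282.  144.4] [12.7 13.5] {0.0: [0.373, 0.168], 0.008: [0.38, 0.163], 0.034: [0.403, 0.147], 0.084: [0.446, 0.118]}
bpf [0.6   0.134]
opf [ 0.627 -0.12 ]
g1 [ 0.465 -0.194]
y [0.392 0.009]
g2 [ 0.337 -0.081]
jar [0.404 0.332]
jug [ 0.397 -0.313]
```

View pics/crop0.png

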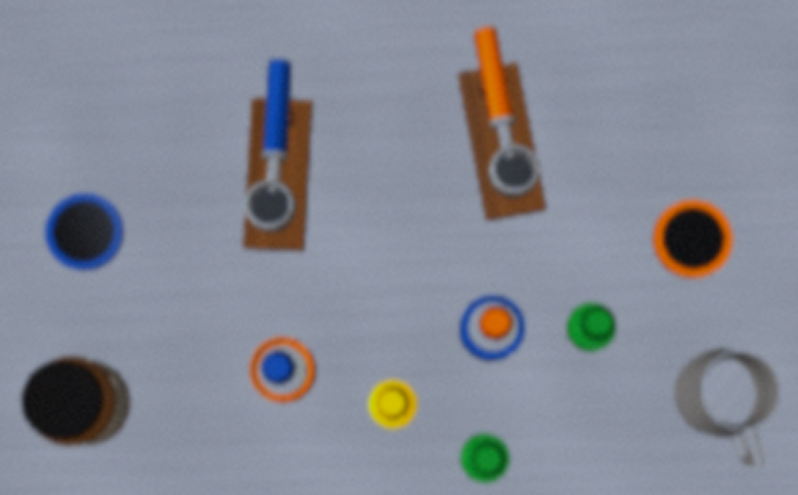

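The crop confirms it: an orange knob stands in the blue ring at (495,325) and a blue knob in the orange ring at (280,367). The green and yellow tampers stand loose. I'll start with the orange tamper.

Call:
{"op": "apply_moves", "data": {"commands": "0.035 -0.035 0 -0.14 0; 0.07 -0.07 0 -0.28 0; 0.105 -0.105 0 -0.42 0; 0.14 -0.14 0 -0.56 0; 0.175 -0.175 0 -0.70 0; 0.21 -0.21 0 -0.84 0; 0.245 -0.245 0.01 -0.98 0; 0.28 -0.28 0.02 -1.12 0; 0.315 -0.315 0.03 -1.15 0; 0.35 -0.35 0.03 -1.15 0", "force": 40}}

```text
t: 1.1
tcp_pos: [0.4506, -0.1526, 0.1994]
tcp_rot: [0.707, 0.707, -0.001, -0.001]
wrist_force: [1.0, 0.2, 0.0]
grip_width: 1.004
gripper_force: 0.0
```

Run:
```python
from h import *
s=sensors.get_state();print(s['t'],s['tcp_pos'],R.from_quat(s['tcp_rot']).as_matrix().round(3),s['joint_pos'])
print(totool(np.array([.472,-.094,.2])-s['tcp_pos'],s))
```

```text
1.1 [ 0.45064641 -0.15263511  0.19941357] [[ 0.001  1.    -0.003]
 [ 1.    -0.001  0.001]
 [ 0.001 -0.003 -1.   ]] [-3.78906103e-01 -9.36083053e-02  2.05037247e+00 -3.90429949e-05
  1.18776299e+00 -3.78249952e-01]
[ 0.05864941  0.02131437 -0.00058326]
```

Call:
{"op": "apply_moves", "data": {"commands": "0.03 0.01 0 0 0; 0.059 0.021 0 0 0; 0.059 0.021 0 0 0; 0.059 0.021 0 0 0"}}

```text
t: 1.5
tcp_pos: [0.4725, -0.0956, 0.2009]
tcp_rot: [0.707, 0.707, -0.0, -0.0]
wrist_force: [0.0, 0.1, 0.5]
grip_width: 1.001
gripper_force: 0.0
```

```bash
cat > look.py <<'E'
# usage: look.py tag color:z ...   ellipse centres of colour blobs on planes
from h import *
import sys
s,p,d,K,T=wrist(); cv2.imwrite(f'pics/{sys.argv[1]}.png',p[:,:,::-1]); np.save(sys.argv[1],p)
print(s['t'],s['tcp_pos'].round(4))
for a in sys.argv[2:]:
    c,z=a.split(':');z=float(z)
    for (cc,r),e,ct in blobs(p,c,300):
        w=cast(*e[0],z,K,T); print(a,np.round(e[0],1),np.round(e[1],1),'world',w.round(4),'delta tool xy',totool([*(w-s['tcp_pos'][:2]),0],s)[:2].round(4))
E
python3 look.py w1 orange:.082 blue:.034
```

```text
1.5 [ 0.4725 -0.0956  0.2009]
orange:.082 [318.7 315.8] [39.5 55.5] world [ 0.5423 -0.2401] delta tool xy [-0.1446  0.0696]
orange:.082 [485.2 184.1] [ 24.5 100. ] world [ 0.6866 -0.0965] delta tool xy [-0.0012  0.2141]
orange:.082 [253. 180.] [32.7 34.7] world [ 0.4728 -0.093 ] delta tool xy [0.0025 0.0003]
blue:.034 [252.1 169.3] [59.9 62. ] world [ 0.4719 -0.0932] delta tool xy [ 0.0024 -0.0006]
```

View pics/w1.png

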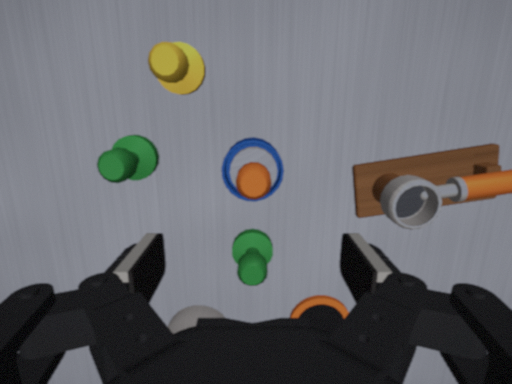

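The wrist view shows the orange knob in the blue ring at (253,180), nothing in the fingers' way. I'm descending onto the knob.

Call:
{"op": "apply_moves", "data": {"commands": "0.002 0 0.05 0 0; 0.002 0 0.1 0 0; 0.002 0 0.135 0 0; 0.002 0 0.154 0 0; 0.002 0 0.154 0 0; 0.002 0 0.154 0 0.8; 0.002 0 0.154 0 0.8; 0.002 0 0.154 0 0.8; 0.002 0 0.154 0 0.8; 0.002 0 0.154 0 0.8"}}

```text
t: 2.55
tcp_pos: [0.4739, -0.0945, 0.0491]
tcp_rot: [0.707, 0.707, 0.001, 0.001]
wrist_force: [-2.3, -0.9, 5.7]
grip_width: 0.384
gripper_force: 39.2
```

Call:
{"op": "apply_moves", "data": {"commands": "0 0 0 0 0.8; 0 0 0 0 0.8; 0 0 -0.01 0 0.8; 0 0 -0.03 0 0.8; 0 0 -0.06 0 0.8; 0 0 -0.09 0 0.8; 0 0 -0.12 0 0.8; 0 0 -0.12 0 0.8"}}

```text
t: 3.35
tcp_pos: [0.4763, -0.0948, 0.1727]
tcp_rot: [0.707, 0.707, 0.003, 0.004]
wrist_force: [1.4, -0.5, -1.7]
grip_width: 0.381
gripper_force: 40.2
```

```bash
python3 look.py w2 orange:.15 blue:.034
```

```text
3.35 [ 0.4763 -0.0948  0.1727]
orange:.15 [252.3 263.3] [74.1 81.5] world [ 0.4762 -0.1223] delta tool xy [-0.0275 -0.    ]
orange:.15 [492.5 191.5] [27.9 83.2] world [ 0.6182 -0.0757] delta tool xy [0.0193 0.1418]
blue:.034 [246.7 175.8] [65.1 69.2] world [ 0.4719 -0.0933] delta tool xy [ 0.0015 -0.0044]
```

View pics/w2.png

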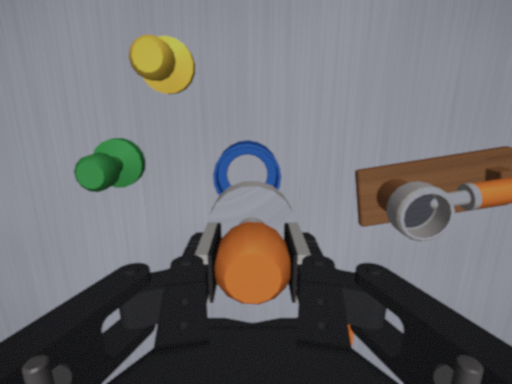

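The orange tamper is lifted cleanly, with the knob between the pads at (252,263), and the blue ring stayed put at (247,176). I'll carry it a little past the orange pad for an unobstructed look.

Call:
{"op": "apply_moves", "data": {"commands": "-0.02 0.006 -0.01 0 0.8; -0.05 0.016 -0.02 0 0.8; -0.085 0.028 -0.02 0 0.8; -0.12 0.039 -0.02 0 0.8; -0.155 0.05 -0.02 0 0.8; -0.19 0.061 -0.02 0 0.8; -0.225 0.072 -0.02 0 0.8; -0.26 0.083 -0.02 0 0.8; -0.28 0.088 -0.02 0 0.8; -0.285 0.088 -0.02 0 0.8"}}

```text
t: 4.4
tcp_pos: [0.5596, -0.3807, 0.1841]
tcp_rot: [0.708, 0.706, -0.0, -0.002]
wrist_force: [0.0, 0.3, -3.2]
grip_width: 0.384
gripper_force: 40.3
```

```bash
python3 look.py w3 orange:.008; python3 look.py w3b orange:.008
```

```text
4.4 [ 0.5596 -0.3807  0.1841]
orange:.008 [252.3 263.2] [74.3 81.1] world [ 0.5586 -0.4959] delta tool xy [-0.1153 -0.0007]
orange:.008 [257.5 106.8] [77.  80.2] world [ 0.5643 -0.3131] delta tool xy [0.0676 0.0045]
4.45 [ 0.5592 -0.3801  0.1843]
orange:.008 [252.3 263.1] [74.1 81.3] world [ 0.5582 -0.4953] delta tool xy [-0.1152 -0.0007]
orange:.008 [257.9 107.4] [76.9 80.1] world [ 0.5644 -0.313 ] delta tool xy [0.0671 0.005 ]
```

Call:
{"op": "apply_moves", "data": {"commands": "0.02 0.002 0 0 0.8; 0.05 0.005 0.01 0 0.8; 0.067 0.005 0.03 0 0.8; 0.067 0.005 0.065 0 0.8; 0.067 0.005 0.1 0 0.8; 0.067 0.005 0.125 0 0.8; 0.067 0.005 0.137 0 0.8; 0.067 0.005 0.14 0 0.8; 0.067 0.005 0.14 0 0.8; 0.067 0.005 0.14 0 0.8"}}

```text
t: 5.5
tcp_pos: [0.567, -0.3126, 0.0493]
tcp_rot: [0.707, 0.707, 0.0, 0.002]
wrist_force: [0.4, -0.2, -2.5]
grip_width: 0.381
gripper_force: 40.3
```

Call:
{"op": "apply_moves", "data": {"commands": "0 0 0.001 0 0.8; 0 0 0.002 0 0.8; 0 0 0.003 0 0.8; 0 0 0.004 0 0.8; 0 0 0.004 0 0.8; 0 0 0.004 0 0.8"}}

```text
t: 6.1
tcp_pos: [0.5654, -0.3121, 0.0431]
tcp_rot: [0.708, 0.707, -0.0, -0.0]
wrist_force: [-0.8, -0.2, -2.2]
grip_width: 0.38
gripper_force: 40.3
```

Call:
{"op": "apply_moves", "data": {"commands": "-0.001 0 0.001 0 0.8; -0.001 0 0.002 0 0.8; -0.001 0 0.002 0 0.8; -0.001 0 0.002 0 0.8"}}

```text
t: 6.5
tcp_pos: [0.5655, -0.3131, 0.0412]
tcp_rot: [0.707, 0.707, -0.0, -0.0]
wrist_force: [-0.1, -0.1, -2.7]
grip_width: 0.379
gripper_force: 40.3
```

Call:
{"op": "apply_moves", "data": {"commands": "0 0 0.001 0 0.8; 0 0 0.001 0 0.8; 0 0 0.001 0 0.8; 0 0 0.001 0 0.8"}}

```text
t: 6.9
tcp_pos: [0.5656, -0.3131, 0.0403]
tcp_rot: [0.707, 0.707, 0.0, 0.0]
wrist_force: [0.0, 0.5, -3.3]
grip_width: 0.382
gripper_force: 40.3
```

Call:
{"op": "apply_moves", "data": {"commands": "0 0 0.001 0 0.8; 0 0 0.001 0 0.8; 0 0 0.002 0 0.8; 0 0 0.002 0 0.8; 0 0 0.002 0 0.8"}}

```text
t: 7.4
tcp_pos: [0.5657, -0.3133, 0.0392]
tcp_rot: [0.707, 0.707, -0.0, 0.0]
wrist_force: [-2.7, 1.0, 5.6]
grip_width: 0.38
gripper_force: 40.9
```

Contact: the force rose from -3 to +6 N. Releasing and lifting.

Call:
{"op": "apply_moves", "data": {"commands": "0 0 0 0 0.5; 0 0 0 0 0.3; 0 0 0 0 0; 0 0 0 0 0; 0 0 0 0 0; 0 0 -0.02 0 0; 0 0 -0.06 0 0; 0 0 -0.1 0 0; 0 0 -0.14 0 0; 0 0 -0.14 0 0"}}

```text
t: 8.4
tcp_pos: [0.5698, -0.3156, 0.1866]
tcp_rot: [0.707, 0.707, 0.002, 0.007]
wrist_force: [1.4, -0.0, 1.5]
grip_width: 1.002
gripper_force: 0.0
```

```bash
python3 look.py w4 orange:.071
```

```text
8.4 [ 0.5698 -0.3156  0.1866]
orange:.071 [245.8 165.6] [72.  72.5] world [ 0.5651 -0.2998] delta tool xy [ 0.0159 -0.0047]
```

View pics/w4.png

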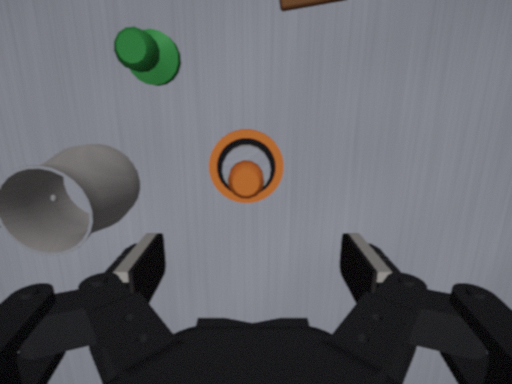

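The orange tamper stands centred in its pad: knob at (245,180), with an even black margin around the foot. Next is the blue tamper.

Call:
{"op": "apply_moves", "data": {"commands": "0.03 -0.009 0 0 0; 0.075 -0.023 -0.015 0 0; 0.12 -0.037 -0.015 0 0; 0.165 -0.051 -0.015 0 0; 0.21 -0.065 -0.015 0 0; 0.255 -0.079 -0.015 0 0; 0.3 -0.092 -0.015 0 0; 0.345 -0.106 -0.015 0 0; 0.39 -0.12 -0.015 0 0; 0.42 -0.13 -0.015 0 0"}}

```text
t: 9.45
tcp_pos: [0.4337, 0.1091, 0.1917]
tcp_rot: [0.707, 0.707, -0.001, -0.001]
wrist_force: [0.5, 0.3, -0.7]
grip_width: 1.002
gripper_force: 0.0
```

Call:
{"op": "apply_moves", "data": {"commands": "0.019 -0.005 0 0 0; 0.019 -0.005 0 0 0; 0.019 -0.005 0 0 0; 0.019 -0.005 0 0 0"}}

```text
t: 9.85
tcp_pos: [0.4309, 0.1252, 0.1926]
tcp_rot: [0.708, 0.707, -0.001, -0.0]
wrist_force: [0.0, -0.3, -0.4]
grip_width: 1.0
gripper_force: 0.0
```

```bash
python3 look.py w5 blue:.082 orange:.034
```

```text
9.85 [0.4309 0.1252 0.1926]
blue:.082 [283.2 317.9] [23.5 40.9] world [ 0.4619 -0.0153] delta tool xy [-0.1404  0.0313]
blue:.082 [254.7 181.2] [34.1 36.2] world [0.4327 0.1286] delta tool xy [0.0034 0.0018]
blue:.082 [499.7 173.3] [24.2 53.9] world [0.6487 0.1357] delta tool xy [0.0109 0.2178]
orange:.034 [254.7 170.1] [61.3 63.4] world [0.4329 0.1284] delta tool xy [0.0033 0.0021]
```

Call:
{"op": "apply_moves", "data": {"commands": "0.003 0.002 0.05 0 0; 0.003 0.002 0.095 0 0; 0.003 0.002 0.13 0 0; 0.003 0.002 0.145 0 0; 0.003 0.002 0.145 0 0; 0.003 0.002 0.145 0 0.8; 0.003 0.002 0.145 0 0.8; 0.003 0.002 0.145 0 0.8; 0.003 0.002 0.145 0 0.8; 0.003 0.002 0.145 0 0.8"}}

```text
t: 10.9
tcp_pos: [0.434, 0.1293, 0.0498]
tcp_rot: [0.707, 0.707, 0.001, 0.001]
wrist_force: [-2.1, -0.8, 5.9]
grip_width: 0.382
gripper_force: 39.2
```

Call:
{"op": "apply_moves", "data": {"commands": "0 0 0 0 0.8; 0 0 0 0 0.8; 0 0 -0.01 0 0.8; 0 0 -0.03 0 0.8; 0 0 -0.06 0 0.8; 0 0 -0.1 0 0.8; 0 0 -0.14 0 0.8; 0 0 -0.15 0 0.8; 0 0 -0.15 0 0.8; 0 0 -0.15 0 0.8"}}

```text
t: 11.9
tcp_pos: [0.4317, 0.1287, 0.1966]
tcp_rot: [0.707, 0.707, -0.001, -0.001]
wrist_force: [-0.3, -0.3, -4.2]
grip_width: 0.38
gripper_force: 40.5
```

Call:
{"op": "apply_moves", "data": {"commands": "0.015 0.015 0 0 0.8; 0.035 0.037 0 0 0.8; 0.06 0.063 0 0 0.8; 0.085 0.09 0 0 0.8; 0.11 0.116 0 0 0.8; 0.13 0.14 0 0 0.8; 0.142 0.153 0 0 0.8; 0.144 0.156 0 0 0.8; 0.144 0.156 0 0 0.8"}}

```text
t: 12.8
tcp_pos: [0.5876, 0.2723, 0.1948]
tcp_rot: [0.707, 0.707, -0.003, -0.001]
wrist_force: [-0.7, 0.2, -3.8]
grip_width: 0.381
gripper_force: 40.7
```

```bash
python3 look.py w6 blue:.008
```

```text
12.8 [0.5876 0.2723 0.1948]
blue:.008 [252.1 266.6] [75.7 80.6] world [0.5862 0.1449] delta tool xy [-0.1274 -0.0014]
blue:.008 [254.  104.9] [75.1 78.4] world [0.5882 0.3411] delta tool xy [0.0688 0.0005]
```

Call:
{"op": "apply_moves", "data": {"commands": "0.02 0 0 0 0.8; 0.05 0 0.01 0 0.8; 0.068 0 0.03 0 0.8; 0.068 0 0.065 0 0.8; 0.068 0 0.1 0 0.8; 0.068 0 0.13 0 0.8; 0.068 0 0.146 0 0.8; 0.068 0 0.15 0 0.8; 0.068 0 0.15 0 0.8; 0.068 0 0.15 0 0.8"}}

```text
t: 13.85
tcp_pos: [0.5907, 0.3416, 0.0506]
tcp_rot: [0.707, 0.707, 0.002, 0.001]
wrist_force: [-0.6, -0.6, -3.3]
grip_width: 0.377
gripper_force: 40.7
```

Call:
{"op": "apply_moves", "data": {"commands": "0 0 0 0 0.8; 0 0 0.001 0 0.8; 0 0 0.002 0 0.8; 0 0 0.002 0 0.8; 0 0 0.002 0 0.8"}}

```text
t: 14.35
tcp_pos: [0.5891, 0.3408, 0.0463]
tcp_rot: [0.707, 0.707, -0.0, -0.0]
wrist_force: [0.1, -0.0, -3.8]
grip_width: 0.385
gripper_force: 40.7
```

Call:
{"op": "apply_moves", "data": {"commands": "-0.001 -0.001 0.001 0 0.8; -0.001 -0.001 0.002 0 0.8; -0.001 -0.001 0.003 0 0.8; -0.001 -0.001 0.004 0 0.8; -0.001 -0.001 0.004 0 0.8; -0.001 -0.001 0.004 0 0.8"}}

```text
t: 14.95
tcp_pos: [0.5882, 0.3398, 0.0422]
tcp_rot: [0.707, 0.707, -0.0, -0.0]
wrist_force: [-1.2, 0.4, -4.3]
grip_width: 0.379
gripper_force: 40.7
```

Call:
{"op": "apply_moves", "data": {"commands": "0 0 0.001 0 0.8; 0 0 0.001 0 0.8; 0 0 0.001 0 0.8; 0 0 0.001 0 0.8"}}

```text
t: 15.35
tcp_pos: [0.5882, 0.3399, 0.0413]
tcp_rot: [0.707, 0.707, 0.0, 0.0]
wrist_force: [0.3, 0.9, -4.3]
grip_width: 0.379
gripper_force: 40.7
```

Call:
{"op": "apply_moves", "data": {"commands": "0 0 0.001 0 0.8; 0 0 0.001 0 0.8; 0 0 0.001 0 0.8; 0 0 0.001 0 0.8"}}

```text
t: 15.75
tcp_pos: [0.5882, 0.3398, 0.0403]
tcp_rot: [0.707, 0.707, -0.0, 0.0]
wrist_force: [-1.2, -0.6, -3.9]
grip_width: 0.378
gripper_force: 40.7
```

Call:
{"op": "apply_moves", "data": {"commands": "0 0 0.001 0 0.8; 0 0 0.001 0 0.8; 0 0 0.001 0 0.8; 0 0 0.001 0 0.8"}}

```text
t: 16.15
tcp_pos: [0.5883, 0.34, 0.04]
tcp_rot: [0.707, 0.707, 0.0, 0.0]
wrist_force: [-2.7, -1.7, 3.1]
grip_width: 0.379
gripper_force: 41.3
```

Call:
{"op": "apply_moves", "data": {"commands": "0 0 0 0 0.5; 0 0 0 0 0.3; 0 0 0 0 0; 0 0 0 0 0; 0 0 0 0 0; 0 0 -0.02 0 0; 0 0 -0.06 0 0; 0 0 -0.1 0 0; 0 0 -0.14 0 0; 0 0 -0.15 0 0"}}

```text
t: 17.15
tcp_pos: [0.5913, 0.3415, 0.1961]
tcp_rot: [0.707, 0.707, 0.005, 0.002]
wrist_force: [0.8, -0.6, 0.9]
grip_width: 0.996
gripper_force: 0.0
```

```bash
python3 look.py w7 blue:.008
python3 - <<'E'
import cv2
for n in('w7',):
    p=cv2.imread(f'pics/{n}.png'); cv2.imwrite(f'pics/{n}c.png',cv2.resize(p[80:260,150:350],None,fx=3,fy=3))
E
```

```text
17.15 [0.5913 0.3415 0.1961]
blue:.008 [248.1 168.6] [70.  70.7] world [0.588  0.3412] delta tool xy [-0.0003 -0.0033]
```

View pics/w7c.png

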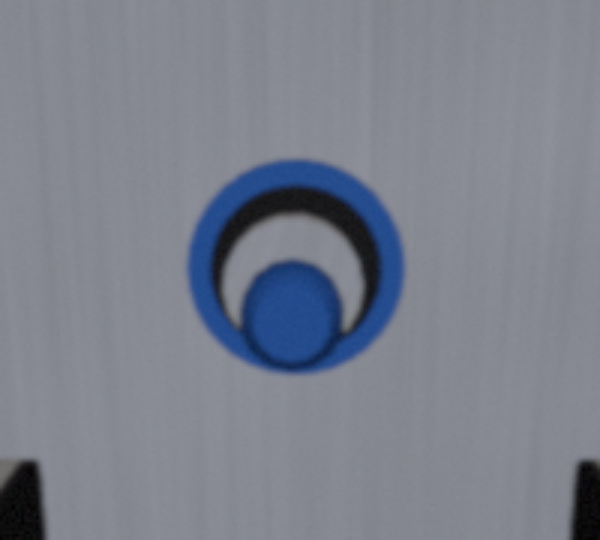

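Call:
{"op": "apply_moves", "data": {"commands": "-0.02 -0.014 0 0 0; -0.05 -0.036 0 0 0; -0.085 -0.062 0 0 0; -0.12 -0.088 0 0 0; -0.155 -0.114 0 0 0; -0.185 -0.135 0 0 0; -0.205 -0.15 0 0 0; -0.212 -0.155 0 0 0; -0.212 -0.155 0 0 0; -0.212 -0.155 0 0 0"}}

```text
t: 18.2
tcp_pos: [0.4335, 0.1285, 0.189]
tcp_rot: [0.708, 0.707, 0.0, -0.0]
wrist_force: [0.7, -0.1, 0.9]
grip_width: 1.003
gripper_force: 0.0
```

```bash
python3 look.py w8 orange:.034
```

```text
18.2 [0.4335 0.1285 0.189 ]
orange:.034 [252. 174.] [61.6 64.2] world [0.433  0.1285] delta tool xy [ 0.     -0.0005]
```

Run:
```python
from h import *
K=optics.get_calibration('wrist')
def foot(n,pos,q,box,padc):
    T=np.eye(4);T[:3,:3]=R.from_quat(q).as_matrix();T[:3,3]=pos;T=T@K['T_tool_cam']
    p=np.load(n+'.npy');h=hsv(p)
    x0,y0,x1,y1=box
    m=((h[...,1]<70)&(h[...,2]>90)).astype(np.uint8)*255
    mm=np.zeros_like(m);mm[y0:y1,x0:x1]=m[y0:y1,x0:x1]
    nl,lab,st,ce=cv2.connectedComponentsWithStats(mm)
    for u in range(1,nl):
        if not 300<st[u,4]<3000:continue
        c=max(cv2.findContours((lab==u).astype(np.uint8),cv2.RETR_EXTERNAL,cv2.CHAIN_APPROX_NONE)[0],key=len)[:,0]
        top=c[c[:,1]<st[u,1]+st[u,3]*.55]  # upper arc
        w=np.array([cast(a,b,.021,K,T) for a,b in top])
        # keep outer arc: circle fit
        A=np.c_[2*w,np.ones(len(w))];sol=np.linalg.lstsq(A,(w**2).sum(1),rcond=None)[0]
        print(n,st[u],'centre',sol[:2].round(4),'r',np.sqrt(sol[2]+(sol[:2]**2).sum()).round(4),'extent x',w[:,0].min().round(4),w[:,0].max().round(4),'ymax',w[:,1].max().round(4))
    for (cc,r),e,ct in blobs(p,padc,300): print('pad',cast(*e[0],.008,K,T).round(4))
foot('w7',[.5913,.3415,.1961],[.707,.707,.005,.002],(221,142,275,205),'blue')
foot('w4',[.5698,-.3156,.1866],[.707,.707,.002,.007],(222,140,272,195),'orange')
```

```text
w7 [224 151  47  39 869] centre [0.5871 0.346 ] r 0.0178 extent x 0.5615 0.6124 ymax 0.3632
pad [0.5882 0.3411]
w4 [222 145  49  40 912] centre [ 0.5649 -0.3045] r 0.0176 extent x 0.5393 0.5895 ymax -0.288
pad [ 0.5646 -0.3127]
```

The blue tamper stands on its pad, about 3 mm off centre; I'll recheck that later. Gripping the orange ring next.

Call:
{"op": "apply_moves", "data": {"commands": "0 0 0.05 0 0; 0 0 0.1 0 0; 0 0 0.145 0 0; 0 0 0.17 0 0; 0 0 0.182 0 0; 0 0 0.185 0 0; 0 0 0.185 0 0; 0 0 0.185 0 0.5; 0 0 0.185 0 0.5; 0 0 0.185 0 0.5", "force": 30}}

```text
t: 19.25
tcp_pos: [0.4348, 0.1285, 0.0064]
tcp_rot: [0.707, 0.707, 0.002, 0.001]
wrist_force: [-2.3, -0.1, 6.0]
grip_width: 0.787
gripper_force: 33.3
```

Call:
{"op": "apply_moves", "data": {"commands": "0 0 0 0 0.5; 0 0 0 0 0.5; 0 0 0 0 0.5"}}

```text
t: 19.55
tcp_pos: [0.4348, 0.1286, 0.0065]
tcp_rot: [0.707, 0.707, 0.002, 0.001]
wrist_force: [-1.5, 0.8, 6.1]
grip_width: 0.786
gripper_force: 33.3
```

Call:
{"op": "apply_moves", "data": {"commands": "0 0 -0.01 0 0.5; 0 0 -0.03 0 0.5; 0 0 -0.06 0 0.5; 0 0 -0.1 0 0.5; 0 0 -0.14 0 0.5; 0 0 -0.17 0 0.5; 0 0 -0.18 0 0.5; 0 0 -0.18 0 0.5"}}

```text
t: 20.35
tcp_pos: [0.4344, 0.1283, 0.1866]
tcp_rot: [0.707, 0.707, 0.002, 0.001]
wrist_force: [-1.3, -0.2, -2.2]
grip_width: 0.788
gripper_force: 34.5
```

Call:
{"op": "apply_moves", "data": {"commands": "-0.02 0.013 0 0 0.5; -0.05 0.031 0 0 0.5; -0.09 0.055 0 0 0.5; -0.13 0.08 0 0 0.5; -0.17 0.104 0 0 0.5; -0.21 0.128 0 0 0.5; -0.25 0.152 0 0 0.5; -0.285 0.173 0 0 0.5; -0.31 0.188 0 0 0.5; -0.319 0.193 0 0 0.5"}}

```text
t: 21.35
tcp_pos: [0.6252, -0.1935, 0.1807]
tcp_rot: [0.708, 0.706, -0.001, -0.002]
wrist_force: [0.3, -0.4, -0.1]
grip_width: 0.787
gripper_force: 34.5
```

Call:
{"op": "apply_moves", "data": {"commands": "0 0 0 0 0.5; 0 0 0 0 0.5; 0 0 0 0 0.5"}}

```text
t: 21.65
tcp_pos: [0.6247, -0.1896, 0.1835]
tcp_rot: [0.707, 0.707, -0.0, -0.001]
wrist_force: [0.3, 1.6, -1.4]
grip_width: 0.785
gripper_force: 34.5
```

```bash
python3 look.py w9 orange:.034
```

```text
21.65 [ 0.6247 -0.1896  0.1835]
orange:.034 [251.2 258.3] [147.8 159.3] world [ 0.6231 -0.2837] delta tool xy [-0.0942 -0.0016]
orange:.034 [374.2  84.7] [ 32.8 150.7] world [ 0.7388 -0.102 ] delta tool xy [0.0876 0.1142]
```

View pics/w9.png

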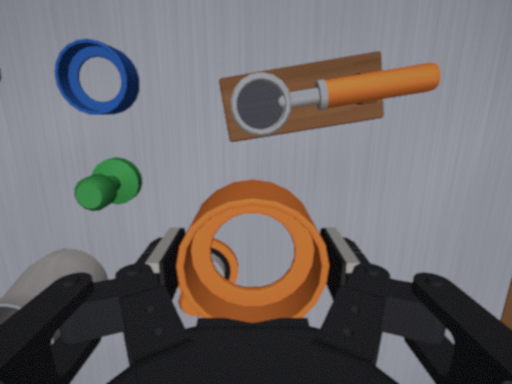

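The view shows the orange portafilter's basket at (262,103). The ring is held squarely and the blue ring is in the background at (97,77). I'll measure the basket rim.

```bash
cat > basket.py <<'E'
import sys
from h import *
n=sys.argv[1]; u0,v0=map(int,sys.argv[2:4])
s=sensors.get_state(); K=optics.get_calibration('wrist')
T=np.eye(4);T[:3,:3]=R.from_quat(s['tcp_rot']).as_matrix();T[:3,3]=s['tcp_pos'];T=T@K['T_tool_cam']
p=np.load(n+'.npy');h=hsv(p)
w=45
dark=((h[...,2]<110)&(h[...,1]<80)).astype(np.uint8)
grey=((h[...,1]<80)).astype(np.uint8)
for name,m in(('dark',dark),('grey',grey)):
    mm=np.zeros_like(m);cv2.circle(mm,(u0,v0),42 if name=='dark' else 34,1,-1);mm&=m
    mm=cv2.morphologyEx(mm,cv2.MORPH_OPEN,np.ones((7,7),np.uint8))
    c=max(cv2.findContours(mm,cv2.RETR_EXTERNAL,cv2.CHAIN_APPROX_NONE)[0],key=cv2.contourArea)
    e=cv2.fitEllipse(cv2.convexHull(c));q=cast(*e[0],.075,K,T)
    print(name,np.round(e[0],1),np.round(e[1],1),'world',q.round(4),'delta tool',totool([*(q-s['tcp_pos'][:2]),0],s)[:2].round(4))
E
python3 basket.py w9 262 103
```

```text
dark [260.4 103.3] [47.6 50. ] world [ 0.6311 -0.1195] delta tool [0.0702 0.0062]
grey [261.7 103. ] [64.8 65.7] world [ 0.6322 -0.1192] delta tool [0.0704 0.0074]
```

Call:
{"op": "apply_moves", "data": {"commands": "0.02 0.002 0 0 0.5; 0.05 0.005 0 0 0.5; 0.07 0.007 0.01 0 0.5; 0.07 0.007 0.03 0 0.5; 0.07 0.007 0.06 0 0.5; 0.07 0.007 0.08 0 0.5; 0.07 0.007 0.09 0 0.5; 0.07 0.007 0.09 0 0.5; 0.07 0.007 0.09 0 0.5; 0.07 0.007 0.09 0 0.5"}}

```text
t: 22.7
tcp_pos: [0.6341, -0.1214, 0.0962]
tcp_rot: [0.707, 0.707, 0.001, 0.001]
wrist_force: [0.1, 0.1, -0.8]
grip_width: 0.79
gripper_force: 34.4
```

```bash
python3 look.py w10 orange:.09
python3 - <<'E'
import cv2
p=cv2.imread('pics/w10.png'); cv2.imwrite('pics/w10c.png',cv2.resize(p[130:384,120:400],None,fx=2,fy=2))
E
```

```text
22.7 [ 0.6341 -0.1214  0.0962]
orange:.09 [252.1 256.3] [150.1 152.4] world [ 0.6337 -0.1349] delta tool xy [-0.0135 -0.0004]
orange:.09 [400.2 182.6] [ 44.  202.9] world [ 0.7113 -0.0922] delta tool xy [0.0293 0.0772]
```

View pics/w10c.png

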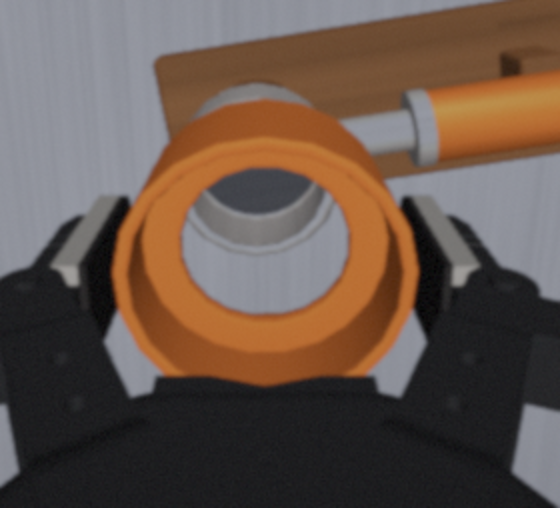

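Run:
```python
from h import *
s=sensors.get_state(); K=optics.get_calibration('wrist')
T=np.eye(4);T[:3,:3]=R.from_quat(s['tcp_rot']).as_matrix();T[:3,3]=s['tcp_pos'];T=T@K['T_tool_cam']
print(s['tcp_pos'])
for v in(83,168,254): print(v,cast(120+257.5/2,130+v/2,.075,K,T))
p=np.load('w10.npy');h=hsv(p)
# held ring: 42 mm hole, ledge-top plane = underside+0.018
m=cv2.inRange(h,np.array((4,120,60)),np.array((20,255,255)))
m[:, :170]=0;m[:,340:]=0
cs,_=cv2.findContours(255-m[130:340,170:340],cv2.RETR_LIST,cv2.CHAIN_APPROX_NONE)
for c in cs:
    if 1500<cv2.contourArea(c)<9000:
        e=cv2.fitEllipse(c);u,v=e[0][0]+170,e[0][1]+130
        z=s['tcp_pos'][2]-.0065+.018
        print('hole',round(u,1),round(v,1),np.round(e[1],1),cast(u,v,z,K,T),cast(u,v,z-.004,K,T))
```

```text
[ 0.63404657 -0.12148124  0.09617394]
83 [ 0.63181165 -0.08955917]
168 [ 0.63172522 -0.11533654]
254 [ 0.6316302  -0.14367617]
hole 252.2 250.4 [72.9 84.1] [ 0.63366833 -0.12207883] [ 0.63367972 -0.12417187]
```

Call:
{"op": "apply_moves", "data": {"commands": "0.002 -0.001 0 0 0.5; 0.002 -0.001 0.004 0 0.5; 0.002 -0.001 0.004 0 0.5; 0.002 -0.001 0.004 0 0.5"}}

```text
t: 23.15
tcp_pos: [0.6315, -0.1192, 0.09]
tcp_rot: [0.707, 0.707, -0.0, -0.0]
wrist_force: [-0.1, 0.0, -1.2]
grip_width: 0.787
gripper_force: 34.5
```

```bash
python3 look.py w11 orange:.09;python3 - <<'E'
import cv2
p=cv2.imread('pics/w11.png'); cv2.imwrite('pics/w11c.png',cv2.resize(p[130:384,120:400],None,fx=2,fy=2))
E
```

```text
23.15 [ 0.6315 -0.1192  0.09  ]
orange:.09 [252.6 256. ] [150.1 152.6] world [ 0.6314 -0.1291] delta tool xy [-0.0099 -0.0001]
orange:.09 [405.1 189.1] [ 43.9 225.2] world [ 0.7083 -0.0917] delta tool xy [0.0276 0.0767]
```

View pics/w11c.png

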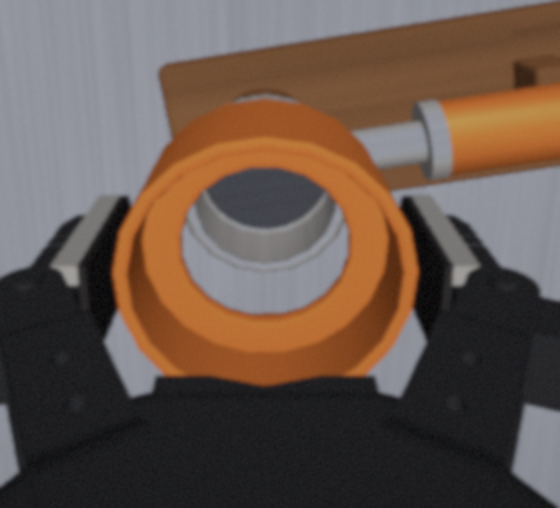

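Call:
{"op": "apply_moves", "data": {"commands": "0.002 0 0 0 0.5; 0.0035 0 0.002 0 0.5; 0.0035 0 0.005 0 0.5; 0.0035 0 0.008 0 0.5; 0.0035 0 0.011 0 0.5; 0.0035 0 0.014 0 0.5; 0.0035 0 0.014 0 0.5; 0.0035 0 0.014 0 0.5"}}

```text
t: 24.0
tcp_pos: [0.6317, -0.1157, 0.0761]
tcp_rot: [0.707, 0.707, -0.0, -0.0]
wrist_force: [0.5, 0.4, 0.1]
grip_width: 0.788
gripper_force: 34.5
```

Call:
{"op": "apply_moves", "data": {"commands": "0 0 0.001 0 0.5; 0 0 0.003 0 0.5; 0 0 0.005 0 0.5; 0 0 0.006 0 0.5; 0 0 0.006 0 0.5; 0 0 0.006 0 0.5"}}

```text
t: 24.6
tcp_pos: [0.6317, -0.1157, 0.0702]
tcp_rot: [0.707, 0.707, 0.0, -0.0]
wrist_force: [-0.8, 0.2, -1.3]
grip_width: 0.787
gripper_force: 34.5
```

Free over the rim with no contact force. I'll feel for the last 3 mm.

Call:
{"op": "apply_moves", "data": {"commands": "0 0 0.001 0 0.5; 0 0 0.002 0 0.5; 0 0 0.002 0 0.5; 0 0 0.002 0 0.5"}}

```text
t: 25.0
tcp_pos: [0.6317, -0.1157, 0.0682]
tcp_rot: [0.707, 0.707, -0.0, -0.0]
wrist_force: [-0.8, 0.4, -2.0]
grip_width: 0.785
gripper_force: 34.5
```

Call:
{"op": "apply_moves", "data": {"commands": "0 0 0.001 0 0.5; 0 0 0.001 0 0.5; 0 0 0.001 0 0.5"}}

```text
t: 25.3
tcp_pos: [0.632, -0.1157, 0.0676]
tcp_rot: [0.707, 0.707, 0.0, 0.0]
wrist_force: [-0.4, 0.5, 0.5]
grip_width: 0.79
gripper_force: 34.6
```

Call:
{"op": "apply_moves", "data": {"commands": "0 0 0.001 0 0.5; 0 0 0.001 0 0.5; 0 0 0.001 0 0.5"}}

```text
t: 25.6
tcp_pos: [0.632, -0.1157, 0.0675]
tcp_rot: [0.707, 0.707, 0.0, 0.0]
wrist_force: [-2.2, 1.8, 5.6]
grip_width: 0.788
gripper_force: 35.1
```

Landed exactly at the expected height (TCP 0.0675). Releasing, then checking.

Call:
{"op": "apply_moves", "data": {"commands": "0 0 0 0 0.15; 0 0 0 0 0; 0 0 0 0 0; 0 0 0 0 0; 0 0 -0.02 0 0; 0 0 -0.05 0 0; 0 0 -0.09 0 0; 0 0 -0.11 0 0; 0 0 -0.11 0 0; 0 0 -0.11 0 0"}}

```text
t: 26.6
tcp_pos: [0.6318, -0.1157, 0.1763]
tcp_rot: [0.707, 0.707, 0.0, 0.0]
wrist_force: [-0.5, 0.0, -0.6]
grip_width: 1.001
gripper_force: 0.0
```

```bash
python3 look.py w12 orange:.095
```

```text
26.6 [ 0.6318 -0.1157  0.1763]
orange:.095 [199.2 319.6] [51.1 63.1] world [ 0.5836 -0.2338] delta tool xy [-0.1181 -0.0481]
orange:.095 [252.7 192.3] [82.8 86.1] world [ 0.6319 -0.1138] delta tool xy [0.0019 0.0001]
orange:.095 [358.3 167.4] [ 30.4 147.3] world [ 0.7139 -0.0937] delta tool xy [0.0221 0.0821]
```

View pics/w12.png

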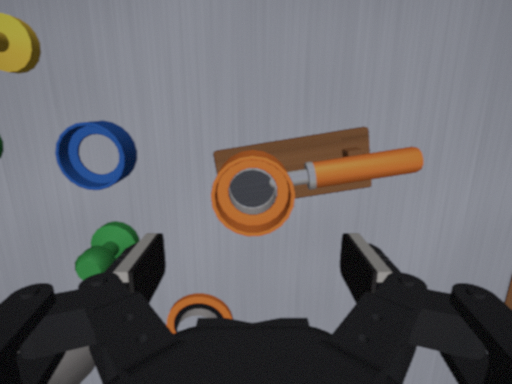

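The orange ring sits level over its basket at (253,192). Blue ring next.

Call:
{"op": "apply_moves", "data": {"commands": "0.003 -0.02 0 0 0; 0.008 -0.055 -0.01 0 0; 0.013 -0.09 -0.01 0 0; 0.018 -0.125 -0.01 0 0; 0.022 -0.15 -0.01 0 0; 0.022 -0.16 -0.01 0 0; 0.022 -0.16 -0.01 0 0; 0.022 -0.16 -0.01 0 0"}}

```text
t: 27.45
tcp_pos: [0.4724, -0.0937, 0.1858]
tcp_rot: [0.708, 0.707, 0.0, 0.0]
wrist_force: [0.1, -0.3, -0.3]
grip_width: 0.999
gripper_force: 0.0
```

```bash
python3 look.py w13 blue:.034
```

```text
27.45 [ 0.4724 -0.0937  0.1858]
blue:.034 [252.2 173.9] [62.8 65.1] world [ 0.472  -0.0929] delta tool xy [ 0.0008 -0.0004]
```

Call:
{"op": "apply_moves", "data": {"commands": "-0.001 0 0.05 0 0; -0.001 0 0.1 0 0; -0.001 0 0.145 0 0; -0.001 0 0.17 0 0; -0.001 0 0.179 0 0; -0.001 0 0.182 0 0; -0.001 0 0.182 0 0; -0.001 0 0.182 0 0.5; -0.001 0 0.182 0 0.5; -0.001 0 0.182 0 0.5"}}

```text
t: 28.5
tcp_pos: [0.4737, -0.095, 0.0063]
tcp_rot: [0.707, 0.707, 0.001, 0.002]
wrist_force: [0.0, 0.1, 6.3]
grip_width: 0.768
gripper_force: 34.2
```

Call:
{"op": "apply_moves", "data": {"commands": "0 0 0 0 0.5; 0 0 0 0 0.5; 0 0 0 0 0.5"}}

```text
t: 28.8
tcp_pos: [0.4737, -0.095, 0.0063]
tcp_rot: [0.707, 0.707, 0.001, 0.002]
wrist_force: [-0.4, -0.1, 6.5]
grip_width: 0.772
gripper_force: 34.2
```

Call:
{"op": "apply_moves", "data": {"commands": "0 0 -0.01 0 0.5; 0 0 -0.03 0 0.5; 0 0 -0.06 0 0.5; 0 0 -0.1 0 0.5; 0 0 -0.14 0 0.5; 0 0 -0.17 0 0.5; 0 0 -0.18 0 0.5; 0 0 -0.18 0 0.5"}}

```text
t: 29.6
tcp_pos: [0.4728, -0.0948, 0.1862]
tcp_rot: [0.707, 0.707, 0.001, 0.002]
wrist_force: [-0.1, -0.1, -2.3]
grip_width: 0.769
gripper_force: 34.3
```

Call:
{"op": "apply_moves", "data": {"commands": "0.015 0.012 0 0 0.5; 0.04 0.032 0 0 0.5; 0.07 0.056 0 0 0.5; 0.1 0.08 0 0 0.5; 0.13 0.104 0 0 0.5; 0.15 0.12 0 0 0.5; 0.159 0.127 0 0 0.5; 0.159 0.127 0 0 0.5; 0.159 0.127 0 0 0.5; 0.159 0.127 0 0 0.5"}}

```text
t: 30.6
tcp_pos: [0.5978, 0.0632, 0.1835]
tcp_rot: [0.708, 0.706, -0.001, -0.0]
wrist_force: [0.1, -0.5, -0.6]
grip_width: 0.772
gripper_force: 34.2
```

```bash
python3 look.py w14 blue:.16
```

```text
30.6 [0.5978 0.0632 0.1835]
blue:.16 [252.2 254.6] [152.2 153. ] world [0.5973 0.0414] delta tool xy [-0.0218 -0.0004]
blue:.16 [371.7 112. ] [ 34. 132.] world [0.6629 0.1278] delta tool xy [0.0648 0.065 ]
```

View pics/w14.png

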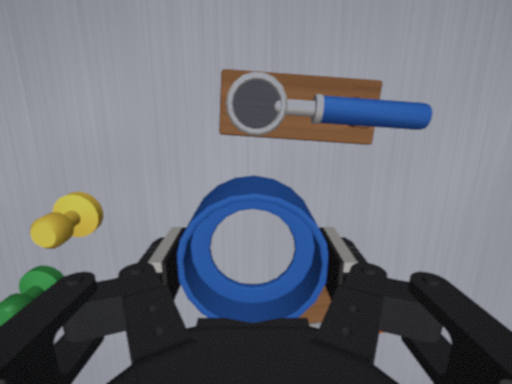

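The blue ring is held level and the blue basket is at (257,103). Using the offset that worked for orange, the shift is (0.0735, 0.0035).

Call:
{"op": "apply_moves", "data": {"commands": "0.02 0.001 0 0 0.5; 0.05 0.003 0 0 0.5; 0.07 0.0035 0.01 0 0.5; 0.0735 0.0035 0.03 0 0.5; 0.0735 0.0035 0.06 0 0.5; 0.0735 0.0035 0.08 0 0.5; 0.0735 0.0035 0.093 0 0.5; 0.0735 0.0035 0.093 0 0.5; 0.0735 0.0035 0.093 0 0.5; 0.0735 0.0035 0.093 0 0.5"}}

```text
t: 31.65
tcp_pos: [0.6039, 0.1378, 0.0931]
tcp_rot: [0.708, 0.707, 0.001, 0.001]
wrist_force: [0.2, 0.1, -1.9]
grip_width: 0.769
gripper_force: 34.2
```

Call:
{"op": "apply_moves", "data": {"commands": "0 0 0 0 0.5; 0 0 0 0 0.5; 0 0 0 0 0.5"}}

```text
t: 31.95
tcp_pos: [0.6029, 0.1379, 0.092]
tcp_rot: [0.707, 0.707, 0.0, 0.0]
wrist_force: [-0.1, -0.6, -2.3]
grip_width: 0.768
gripper_force: 34.2
```

```bash
python3 look.py w15 blue:.09;python3 - <<'E'
import cv2
p=cv2.imread('pics/w15.png'); cv2.imwrite('pics/w15c.png',cv2.resize(p[130:384,120:400],None,fx=2,fy=2))
E
```

```text
31.95 [0.6029 0.1379 0.092 ]
blue:.09 [406.9 226.9] [ 46.3 169.2] world [0.6847 0.144 ] delta tool xy [0.0061 0.0817]
blue:.09 [252.2 254.3] [152.9 153.3] world [0.6026 0.1279] delta tool xy [-0.01   -0.0003]
```

View pics/w15c.png

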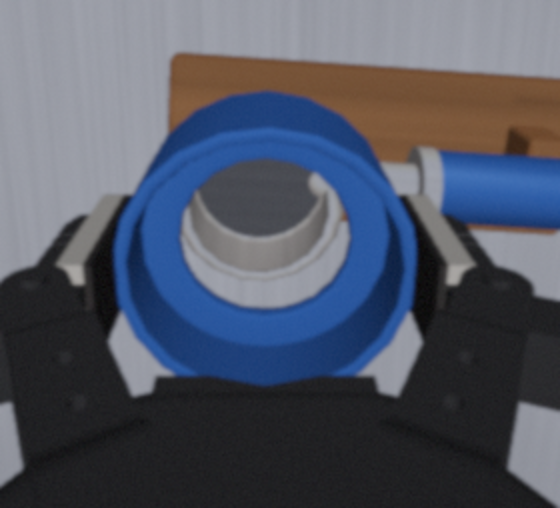

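Through the ring the basket shows about 1.5 mm left and 1.5 mm toward the bottom of the picture: rim bottom at (258,278), ring axis near (265,235). I'll correct that while descending.

Call:
{"op": "apply_moves", "data": {"commands": "-0.0015 -0.0015 0 0 0.5; -0.0015 -0.0015 0.003 0 0.5; -0.0015 -0.0015 0.006 0 0.5; -0.0015 -0.0015 0.009 0 0.5; -0.0015 -0.0015 0.012 0 0.5; -0.0015 -0.0015 0.016 0 0.5; -0.0015 -0.0015 0.016 0 0.5; -0.0015 -0.0015 0.016 0 0.5"}}

```text
t: 32.8
tcp_pos: [0.6009, 0.1363, 0.075]
tcp_rot: [0.707, 0.707, -0.0, -0.0]
wrist_force: [0.6, 0.6, -1.3]
grip_width: 0.766
gripper_force: 34.2
```

Call:
{"op": "apply_moves", "data": {"commands": "0 0 0.001 0 0.5; 0 0 0.003 0 0.5; 0 0 0.005 0 0.5; 0 0 0.006 0 0.5; 0 0 0.007 0 0.5; 0 0 0.007 0 0.5"}}

```text
t: 33.4
tcp_pos: [0.6008, 0.1363, 0.0681]
tcp_rot: [0.707, 0.707, -0.0, -0.0]
wrist_force: [-1.7, -0.3, -1.8]
grip_width: 0.768
gripper_force: 34.2
```

Call:
{"op": "apply_moves", "data": {"commands": "0 0 0.001 0 0.5; 0 0 0.001 0 0.5; 0 0 0.001 0 0.5"}}

```text
t: 33.7
tcp_pos: [0.6012, 0.1364, 0.0675]
tcp_rot: [0.707, 0.707, 0.0, 0.0]
wrist_force: [-0.4, -0.4, -2.1]
grip_width: 0.766
gripper_force: 34.3
```

Call:
{"op": "apply_moves", "data": {"commands": "0 0 0.001 0 0.5; 0 0 0.001 0 0.5; 0 0 0.001 0 0.5"}}

```text
t: 34.0
tcp_pos: [0.6012, 0.1364, 0.0674]
tcp_rot: [0.707, 0.707, 0.0, 0.0]
wrist_force: [-3.8, -0.8, 5.4]
grip_width: 0.767
gripper_force: 35.0
```

Call:
{"op": "apply_moves", "data": {"commands": "0 0 0 0 0.15; 0 0 0 0 0; 0 0 0 0 0; 0 0 0 0 0; 0 0 -0.02 0 0; 0 0 -0.05 0 0; 0 0 -0.09 0 0; 0 0 -0.13 0 0; 0 0 -0.13 0 0; 0 0 -0.13 0 0"}}

```text
t: 35.0
tcp_pos: [0.6021, 0.1365, 0.198]
tcp_rot: [0.707, 0.707, 0.001, 0.001]
wrist_force: [-0.5, 0.1, -0.2]
grip_width: 0.998
gripper_force: 0.0
```

```bash
python3 look.py w16 blue:.095
```

```text
35.0 [0.6021 0.1365 0.198 ]
blue:.095 [354.5 185.1] [ 27.5 114.5] world [0.6908 0.1385] delta tool xy [0.0021 0.0887]
blue:.095 [250.8 184.6] [74.7 77.4] world [0.6008 0.139 ] delta tool xy [ 0.0025 -0.0012]
blue:.095 [237.9 -14.2] [51.3 62.6] world [0.5917 0.2891] delta tool xy [ 0.1525 -0.0105]
```

Call:
{"op": "apply_moves", "data": {"commands": "0.03 -0.003 0 0 0; 0.07 -0.006 0 0 0; 0.11 -0.01 0 0 0; 0.13 -0.013 0 0 0; 0.136 -0.013 0 0 0; 0.136 -0.013 0 0 0; 0.136 -0.013 0 0 0; 0.136 -0.013 0 0 0; 0.136 -0.013 0 0 0"}}

```text
t: 35.95
tcp_pos: [0.5884, 0.2711, 0.1962]
tcp_rot: [0.708, 0.706, -0.0, 0.0]
wrist_force: [-0.8, -0.3, 0.7]
grip_width: 0.997
gripper_force: 0.0
```

```bash
cat > over.py <<'E'
import sys
from h import *
n,col=sys.argv[1:]
s,p,d,K,T=wrist();np.save(n,p);cv2.imwrite(f'pics/{n}.png',p[:,:,::-1])
print(s['tcp_pos'])
for (cc,r),e,c in blobs(p,col,1500):
    pc=cast(*e[0],.008,K,T); print('pad',np.round(e[0],1),np.round(e[1],1),pc.round(4))
    x,y,w,h_=cv2.boundingRect(c)
    if w>120: continue
    h=hsv(p);m=np.zeros(p.shape[:2],np.uint8);cv2.drawContours(m,[c],-1,255,-1)
    blk=((h[...,2]<70)&(m>0)&~cv2.inRange(h,*map(np.array,RNG[col])).astype(bool)).astype(np.uint8)
    cs,_=cv2.findContours(blk,cv2.RETR_LIST,cv2.CHAIN_APPROX_NONE)
    for q in sorted(cs,key=cv2.contourArea)[-3:]:
        if cv2.contourArea(q)>800:
            f=cv2.fitEllipse(q);print(' black edge',np.round(f[0],1),np.round(f[1],1),'at .021',cast(*f[0],.021,K,T).round(4),'at .008',cast(*f[0],.008,K,T).round(4))
cam=T[:3,3];print('cam',cam.round(3))
E
python3 over.py w17 blue
```

```text
[0.58841723 0.27110909 0.19624897]
pad [265.4 302.1] [58.4 66.6] [0.6051 0.0912]
pad [252.2 104.2] [75.  78.1] [0.5881 0.341 ]
cam [0.588 0.339 0.338]
```

Run:
```python
from h import *
p=np.load('w17.npy');h=hsv(p)
print('col252 v60..150',[tuple(int(a) for a in p[v,252]) for v in range(62,148,2)])
m=((h[...,1]<110)&(h[...,2]>90)&(np.hypot(*np.meshgrid(np.arange(512)-252,np.arange(384)-104))<30)).astype(np.uint8)
c=max(cv2.findContours(m,cv2.RETR_EXTERNAL,cv2.CHAIN_APPROX_NONE)[0],key=cv2.contourArea);print('foot',cv2.fitEllipse(c),cv2.contourArea(c))
K=optics.get_calibration('wrist');s=sensors.get_state()
T=np.eye(4);T[:3,:3]=R.from_quat(s['tcp_rot']).as_matrix();T[:3,3]=s['tcp_pos'];T=T@K['T_tool_cam']
e=cv2.fitEllipse(c);print(cast(*e[0],.021,K,T))
cv2.imwrite('pics/w17c.png',cv2.resize(p[50:160,190:310,::-1],None,fx=5,fy=5))
```

```text
col252 v60..150 [(142, 144, 154), (118, 127, 153), (45, 84, 147), (43, 84, 148), (39, 80, 147), (41, 80, 143), (30, 46, 79), (22, 21, 24), (26, 23, 26), (26, 23, 27), (51, 53, 56), (130, 133, 141), (139, 142, 151), (139, 142, 151), (92, 103, 137), (34, 71, 134), (39, 79, 142), (42, 82, 148), (41, 81, 147), (41, 83, 148), (42, 83, 148), (42, 83, 148), (40, 83, 149), (39, 81, 147), (42, 82, 148), (39, 81, 148), (38, 80, 147), (35, 79, 146), (40, 81, 147), (43, 84, 149), (36, 78, 143), (29, 53, 103), (17, 38, 77), (83, 86, 95), (138, 136, 136), (138, 136, 136), (90, 88, 86), (34, 55, 98), (36, 78, 145), (38, 79, 146), (38, 77, 145), (96, 111, 149), (140, 143, 152)]
foot ((251.137939453125, 108.25952911376953), (49.18092346191406, 50.66192626953125), 173.8409881591797) 1956.0
[0.58708987 0.33710319]
```

The blue tamper is 4 mm off centre (foot at y 0.337, pad at 0.341), so I'll regrip it and centre it.

Call:
{"op": "apply_moves", "data": {"commands": "0.03 -0.001 0 0 0; 0.06 -0.001 0.01 0 0; 0.066 -0.001 0.05 0 0; 0.066 -0.001 0.09 0 0; 0.066 -0.001 0.125 0 0; 0.066 -0.001 0.147 0 0; 0.066 -0.001 0.153 0 0; 0.066 -0.001 0.155 0 0; 0.066 -0.001 0.155 0 0; 0.066 -0.001 0.155 0 0"}}

```text
t: 37.0
tcp_pos: [0.5888, 0.339, 0.0436]
tcp_rot: [0.708, 0.707, 0.002, 0.001]
wrist_force: [0.4, 0.2, -0.2]
grip_width: 1.0
gripper_force: 0.0
```

Call:
{"op": "apply_moves", "data": {"commands": "0 0 0 0 0.8; 0 0 0 0 0.8; 0 0 0 0 0.8; 0 0 0 0 0.8; 0 0 0 0 0.8; 0 0 0 0 0.8; 0 0 0 0 0.8", "force": 40}}

```text
t: 37.7
tcp_pos: [0.5876, 0.3385, 0.0419]
tcp_rot: [0.707, 0.707, 0.0, 0.0]
wrist_force: [-1.1, -0.6, 4.8]
grip_width: 0.38
gripper_force: 40.4
```

Call:
{"op": "apply_moves", "data": {"commands": "0 0 -0.004 0 0.8; 0 0 -0.01 0 0.8; 0.002 0.0005 -0.01 0 0.8; 0.004 0.001 -0.01 0 0.8; 0.004 0.001 -0.01 0 0.8; 0.004 0.001 -0.006 0 0.8; 0.004 0.001 -0.003 0 0.8; 0.004 0.001 -0.001 0 0.8; 0.004 0.001 -0.001 0 0.8; 0.004 0.001 -0.001 0 0.8"}}

```text
t: 38.7
tcp_pos: [0.5882, 0.3423, 0.0421]
tcp_rot: [0.708, 0.707, -0.0, -0.0]
wrist_force: [0.2, -0.2, -3.5]
grip_width: 0.378
gripper_force: 40.2
```

Call:
{"op": "apply_moves", "data": {"commands": "0 0 0.001 0 0.8; 0 0 0.001 0 0.8; 0 0 0.001 0 0.8"}}

```text
t: 39.0
tcp_pos: [0.5883, 0.3424, 0.042]
tcp_rot: [0.707, 0.707, 0.0, 0.0]
wrist_force: [-2.0, -1.7, 3.2]
grip_width: 0.383
gripper_force: 40.7
```

Contact. Release, lift, look again from straight above.

Call:
{"op": "apply_moves", "data": {"commands": "0 0 0 0 0.5; 0 0 0 0 0.3; 0 0 0 0 0; 0 0 0 0 0; 0 0 0 0 0; 0 0 -0.02 0 0; 0 0 -0.06 0 0; 0 0 -0.1 0 0; 0 0 -0.14 0 0; 0 0 -0.155 0 0"}}

```text
t: 40.0
tcp_pos: [0.5907, 0.3437, 0.2022]
tcp_rot: [0.707, 0.707, 0.004, 0.001]
wrist_force: [1.0, 0.6, 0.9]
grip_width: 0.999
gripper_force: 0.0
```

Call:
{"op": "apply_moves", "data": {"commands": "-0.03 0 0 0 0; -0.06 0 0 0 0; -0.07 0 0 0 0; -0.07 0 0 0 0; -0.07 0 0 0 0; -0.07 0 0 0 0"}}

```text
t: 40.6
tcp_pos: [0.5881, 0.2733, 0.1959]
tcp_rot: [0.707, 0.707, -0.0, -0.0]
wrist_force: [-0.2, 0.5, 0.3]
grip_width: 1.0
gripper_force: 0.0
```

```bash
cat > foot.py <<'E'
import sys
from h import *
n,col=sys.argv[1:]
s,p,d,K,T=wrist();np.save(n,p);cv2.imwrite(f'pics/{n}.png',p[:,:,::-1]);h=hsv(p)
b=min(blobs(p,col,1500),key=lambda b:abs(b[1][0][1]-104)+abs(b[1][0][0]-252))
(u,v),_,_=b[1]
m=((h[...,1]<110)&(h[...,2]>90)&(np.hypot(*np.meshgrid(np.arange(512)-u,np.arange(384)-v))<31)).astype(np.uint8)
c=max(cv2.findContours(m,cv2.RETR_EXTERNAL,cv2.CHAIN_APPROX_NONE)[0],key=cv2.contourArea);e=cv2.fitEllipse(cv2.convexHull(c))
print('pad',u,v,cast(u,v,.008,K,T),'foot',e,cast(*e[0],.021,K,T))
E
python3 foot.py w18 blue
```

```text
pad 252.69189453125 106.39459228515625 [0.58816378 0.34103282] foot ((252.45413208007812, 106.82272338867188), (50.005821228027344, 51.619407653808594), 177.03245544433594) [0.58790069 0.34059812]
```

The blue tamper is now within 1 mm of centre. I'll run the same check on the orange one.

Call:
{"op": "apply_moves", "data": {"commands": "-0.03 0 0 0 0; -0.075 -0.002 0 0 0; -0.12 -0.004 0 0 0; -0.165 -0.006 0 0 0; -0.21 -0.008 0 0 0; -0.255 -0.01 0 0 0; -0.3 -0.012 0 0 0; -0.345 -0.014 0 0 0; -0.39 -0.016 0 0 0; -0.43 -0.018 0 0 0"}}

```text
t: 41.65
tcp_pos: [0.57, -0.1591, 0.1964]
tcp_rot: [0.707, 0.707, 0.0, 0.0]
wrist_force: [0.5, 0.9, -0.3]
grip_width: 1.002
gripper_force: 0.0
```

Call:
{"op": "apply_moves", "data": {"commands": "-0.04 -0.001 0 0 0; -0.08 -0.002 0 0 0; -0.12 -0.003 0 0 0; -0.16 -0.004 0 0 0; -0.19 -0.005 0 0 0; -0.21 -0.005 0 0 0; -0.222 -0.005 0 0 0; -0.222 -0.005 0 0 0; -0.222 -0.005 0 0 0; -0.222 -0.005 0 0 0"}}

```text
t: 42.65
tcp_pos: [0.5648, -0.3781, 0.1963]
tcp_rot: [0.707, 0.707, 0.0, -0.0]
wrist_force: [0.4, 0.1, -0.2]
grip_width: 1.003
gripper_force: 0.0
```

```bash
python3 foot.py w19 orange
python3 - <<'E'
from h import *
t,_=optics.camera('top');s,d=optics.camera('scene')
cv2.imwrite('pics/fin.png',np.vstack([cv2.resize(x[:,:,::-1],(800,300)) for x in(t[90:270,60:420],s[80:320,60:420])]))
K=optics.get_calibration('top');T=K['cam_to_world']
for c in RNG:
    for b in blobs(t,c): print(c,np.round(b[1][0],1),np.round(b[1][1],1),cast(*b[1][0],.095,K,T).round(3))
E
```

```text
pad 252.25050354003906 109.17953491210938 [ 0.56440698 -0.31320003] foot ((252.48741149902344, 110.21524810791016), (49.593971252441406, 51.175479888916016), 179.66339111328125) [ 0.56465696 -0.31414177]
orange [ 46.6 373.3] [ 6.3 22.3] [0.03  0.567]
orange [ 79.5 369.9] [37.6 39.8] [0.037 0.479]
orange [214.8 169.2] [ 9.7 31. ] [0.567 0.11 ]
orange [361.5 171.4] [27.  27.7] [ 0.55  -0.293]
orange [217.1 141.9] [ 7.8 48.9] [0.643 0.103]
orange [293.  132.3] [26.1 74.1] [ 0.665 -0.109]
orange [80. 49.] [ 8.  36.9] [0.922 0.488]
orange [154.5  47. ] [ 7.2 18.9] [0.922 0.276]
orange [202.3  45.6] [ 6.1 11.9] [0.922 0.14 ]
orange [285.7  43.1] [ 8.6 78.8] [ 0.922 -0.097]
orange [353.9  40.9] [ 9.  36.7] [ 0.923 -0.289]
blue [140.  168.9] [26.9 27.4] [0.573 0.318]
blue [205.8 157.9] [23.2 24.4] [0.599 0.135]
blue [210.1 124. ] [ 8.4 41.4] [0.694 0.121]
```

View pics/fin.png

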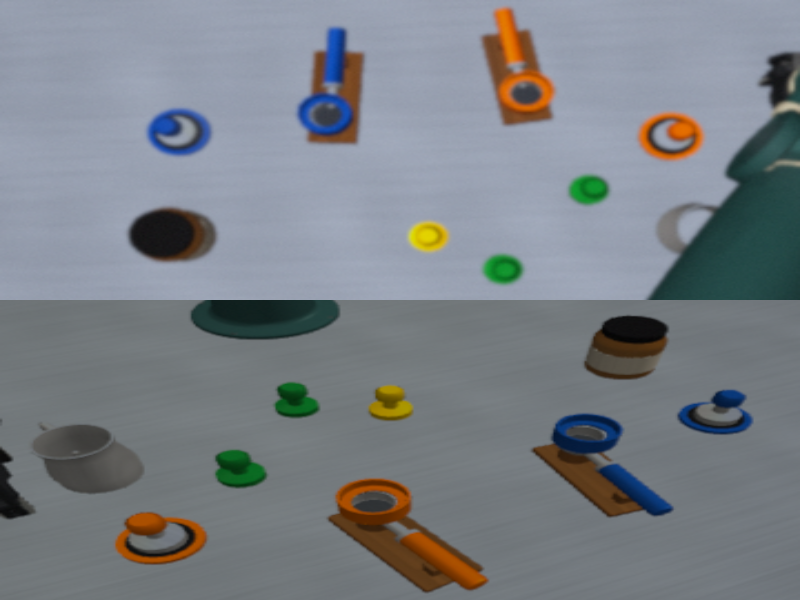

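The final picture shows both tampers upright and centred on their own pads, at (160,535) and (715,415). Both rings sit level on their own portafilters at (373,500) and (587,432), and the jug and jar are where they were.

```bash
python3 -c "
from plant import finish_job
print(finish_job())"
```

```text
the job is handed in; nothing more can be done
None
```

The job is handed in at about 43 s: each tamper stands within about 1 mm of the centre of its own pad, each ring sits fully down and level on its own portafilter, and the jug and jar were not touched.

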